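# Freshen the scent box

## Task

Freshen the scent box on the coffee table: take the green-handled rod and stir the beads round in the open well until most of them have clearly shifted, by at least half a bead's width. Then stand the rod, foot down, back in the hole of its stone holder and slide the grille fully home over the well until the spring catch clicks. All the beads stay in the well, and the plant, bowl and book are left where they are.

Things in the scene. Friction and masses are not known exactly. Their poses are not given: they have to be found in the camera images.
- scent_box: Pale wooden box, fixed, 160 x 330 x 52 mm (own x, y, z), origin under its centre, its y turned up to 0.3 rad from the world's. Its +y half has an open eight-sided well, 120 mm across flats, 42 mm deep; its -y half is a solid deck. Dark 8 mm rails along both long edges rise to 66 mm above the table; at the +x rail's +y end a brass housing holds the sprung catch ball.
- well_floor (a point): Centre of the well's white floor, 10 mm above the table; axes as the scent box's. Well rim 42 mm above it. The closed grille covers the well with its underside 44 mm above this floor.
- grille (a joint): Slide of the dark wooden grille (140 x 140 x 8 mm panel, top 62 mm above the table) along the box's +y. 0 = parked over the deck, well open; 0.17 m = fully home over the well, at the end stop. Starts at 0 to 0.03; stays where left (about 1 N friction). A sprung ball resists from about 0.154 with up to 8 N; past 0.163 it snaps the grille to 0.17 and holds it.
- grille_knob (a point): Top centre of the grille's brass knob: upright cylinder 24 mm in diameter, 34 mm tall, in the middle of the panel; its top is 96 mm above the table. The axes are the scent box's.
- rod: Wooden stirring rod, loose, about 50 g, 170 mm long, standing upright in the holder. Origin at the centre of its foot, z points up along it. Lowest 30 mm: foot 20 mm in diameter; then 80 mm of 14 mm shaft; top 60 mm: green round grip, 22 mm in diameter.
- rod_foot (a point): Centre of the rod's flat foot (same as the rod's origin).
- holder: Pale stone block, fixed, 85 x 85 x 50 mm, origin under its centre, with one round hole in its top, 38 mm wide (mouth chamfered 4 mm) and 40 mm deep, in which the rod stands upright (foot 10 mm above the table, top 180 mm). It may be on the left or the right of the box.
- holder_hole0 (a point): Centre of the hole's mouth at the holder's top, 50 mm above the table, z up.
- plant_pot: Bystander: loose little terracotta plant pot, 84 mm in diameter, 75 mm tall, with leaves up to 140 mm; on the other side of the box from the holder. Origin under its centre.
- bowl: Bystander: loose white bowl, 130 mm in diameter, 50 mm tall, at the far left. Origin under its centre.
- book: Bystander: loose blue book lying flat, 130 x 190 x 22 mm, at the far right. Origin under its centre.
- bead0: Round scented bead, loose, yellow, 28 mm in diameter, 15 g, lying on the well's floor, whose middle is left free at the start; origin at its centre (its axes turn as it rolls).
- bead1: Round scented bead, loose, green, 28 mm in diameter, 15 g, lying on the well's floor, whose middle is left free at the start; origin at its centre (its axes turn as it rolls).
- bead2: Round scented bead, loose, terracotta, 28 mm in diameter, 15 g, lying on the well's floor, whose middle is left free at the start; origin at its centre (its axes turn as it rolls).
- bead3: Round scented bead, loose, yellow, 28 mm in diameter, 15 g, lying on the well's floor, whose middle is left free at the start; origin at its centre (its axes turn as it rolls).
- bead4: Round scented bead, loose, green, 28 mm in diameter, 15 g, lying on the well's floor, whose middle is left free at the start; origin at its centre (its axes turn as it rolls).
- bead5: Round scented bead, loose, terracotta, 28 mm in diameter, 15 g, lying on the well's floor, whose middle is left free at the start; origin at its centre (its axes turn as it rolls).

How it is judged:
By the outcome, as a careful person would: the job done as asked, in the order asked, and still so for the second after the job is handed in, with the robot touching nothing.
It also fails if it takes over 70 s, if anything falls off the work surface, if the arm or the gripper's body presses on something with over 40 N, if the wrist force passes 120 N, or if a joint passes its speed limit or range.

## Robot

A 6-joint arm with a two-finger parallel gripper is mounted at the origin on the work surface. World frame = base frame: x ahead of the robot, y to its left, z up, the work surface at z = 0. Lengths are in m, angles in rad, forces in N, time in s.
With the tool pointing down it reaches from about 0.25 to 0.8 m from the base axis. Payload 3.9 kg.
Tool frame: the origin (TCP) lies at the very end of the fingers, on their centre line; the grasp point (between the pads) lies 19 mm behind it; z points along the fingers, y is the line along which they close (so a half turn about z gives the same grasp; the last joint's range is limited). The gripper opens to 85 mm and grips with 20 to 120 N. Pads are 22 mm wide; open, the fingers measure 114 mm over their backs; the gripper's body (76 mm by 85 mm) begins 54 mm behind the grasp point. The pads swing forward as they close: fully open they stand 13 mm farther back than shut.
Start: joints at [-1.314, 0.26, -0.138, 1.173, 0, 1.571], TCP at [0.133, -0.508, 0.231] pointing down, gripper open.
Joint ranges: [-2.78, 2.78], [-0.83, 1.72], [-1.28, 1.37], [-1.9, 2.12], [-1.57, 1.48], [-3.14, 3.14]. Speed limits (rad/s): [2.57, 2.57, 3.14, 3.14, 3.14, 3.14].

## Interface

Orientations are given as [roll, pitch, yaw] about the fixed x, y, z axes, in that order (R = Rz(yaw) Ry(pitch) Rx(roll)).
In Python, from plant import r gives the robot as it stands. Calls block until the motion is done:
- r.move_to(position, orientation): joint-space move of the TCP to a pose.
- r.move_straight(position, orientation=None, v=0.15): straight line of the TCP; orientation=None keeps the orientation; v is the mean speed in m/s.
- r.movej(angles): joint-space move.
- r.let_go() and r.gripper_close(): open the fingers fully, or close them until they stop; the grip force is fixed at half the most.
- r.wait(seconds).
- r.solve_ik(position, orientation): joint angles nearest the present ones, or None.
- r.sense(): the state.
- r.grab_frame(name): name is "side" or "top" or "wrist"; returns a dict with "frame" (420x560x3 uint8, red, green, blue), "fovy" (degrees; the focal length in pixels is half the picture's height over the tangent of half this angle, whatever the lens; pixels are square), "cx", "cy" (the principal point, pixels), "k1" (the pictures are not rectified: a ray, as slopes to the right and down, at radius r is drawn at 1 + k1 r^2 times it, then the intrinsics apply), "extrinsics" (4x4, takes a point from camera to world coordinates); the wrist camera has in their place "mount" (4x4, takes a point from camera to tool coordinates, whose origin is the TCP and whose axes are the flange's). Camera axes: x right, y up, looking along -z (the intrinsics and any distortion apply to the point x, -y, -z); pixel columns grow to the right and rows downward; lengths in m; the calibration is good to about 2 mm. A picture is of the moment at which its call begins: read the wrist's pose just before it. There is no depth.
A pose or a line that the arm cannot do raises r.IKError and nothing moves.
- r.job_done(): hands the job in; it is judged then, once.
Trained networks look in a picture, given as the dict that the camera call returned (one of the last four; its "shot" number tells which), for a name from the list of things; names that differ only in an ending like _2 or _b are one class to them, and where a whole thing is asked for, a point or a joint stands for the part that bears it (a point fixed in the world has none). Each returns a list of dicts, best first, with "confidence" (0 to 1); they miss things now and then, are a little off and sometimes report something else, mostly with a low value. They report only what shows in the picture. A call takes as long as a camera call.
- r.trace(picture, query): "region" (420x560 bool, what is visible of it).
- r.spot_point(picture, query): "xyz" ([x, y, z] in m, in world coordinates, good to about 4 mm: a listed point, or the origin of a listed thing).
The state is a dict: "clock": time; "joints": joint angles; "qd": joint speeds; "joint_efforts": joint torques, N m; "ee_pos": TCP position; "ee_rot": TCP orientation; "contact_force": force on the tool from outside, world axes, zero at the start; "ft_torque": the same for the moment, N m; "width": opening from 0.0 (shut) to 1.0 (fully open); "grip_force": force on a finger pad.
Only numpy, scipy, OpenCV 4.12 (cv2) and the standard library are available. Lean on these libraries where they do the work, as an engineer would, in place of code of your own. Each camera call takes 0.05 s, during which the arm holds its last target. There are 200 camera calls.

## Working session

There is one attempt and no reset: what is moved stays moved. The work goes in short steps, each a Python script; the robot and the scene stay as the last script left them, time stands still between calls to the robot, and variables do not carry over. Pictures are saved under pics/ and viewed, at most 11 in all, crops included, and the job is handed in when it is done.

```bash
ls; mkdir -p pics
python3 - <<'E'
from plant import r
import cv2,numpy as np
print(r.sense())
for n in ["top","side"]:
    p=r.grab_frame(n); cv2.imwrite(f"pics/{n}0.png",p["frame"][:,:,::-1])
    print(n,p["fovy"],p["cx"],p["cy"],p["k1"],np.round(p["extrinsics"],3).tolist())
    for q in ["scent_box","well_floor","grille_knob","rod_foot","rod","holder","holder_hole0","plant_pot","bowl","book","bead0","bead1","bead2"]:
        print(q,[(np.round(d["xyz"],3).tolist(),round(d["confidence"],2)) for d in r.spot_point(p,q)[:4]])
E
```

```text
pics
{'clock': 0.0, 'joints': array([-1.31399074e+00,  2.60669341e-01, -1.39374602e-01,  1.17269167e+00,
        1.05884352e-05,  1.57076032e+00]), 'qd': array([-0.0001284 , -0.00118776,  0.00036051, -0.00054627, -0.0002266 ,
        0.00024542]), 'joint_efforts': array([-1.85766483e-03, -4.05676675e+01,  2.53922260e+01,  1.87237869e-02,
       -2.40912595e-05, -4.93977979e-06]), 'ee_pos': array([ 0.13317653, -0.50712495,  0.2304705 ]), 'ee_rot': array([-3.13965336e+00, -1.06582479e-05,  2.56841579e-01]), 'contact_force': array([-0.33389588, -0.56035331, -0.72885321]), 'ft_torque': array([-0.00052366,  0.0175236 ,  0.00840226]), 'grip_force': 0.0, 'width': 0.9971298106148803}
top 57.94308103485483 276.020851296878 208.76899226042127 0.014269226168882463 [[-0.006, 0.996, -0.091, 0.502], [-1.0, -0.006, 0.007, 0.01], [0.007, 0.091, 0.996, 0.953], [0.0, 0.0, 0.0, 1.0]]
scent_box [([0.56, 0.036, -0.0], 0.69), ([0.519, 0.1, 0.027], 0.51), ([0.474, -0.318, -0.001], 0.36)]
well_floor [([0.551, 0.121, 0.01], 0.74)]
grille_knob [([0.576, -0.035, 0.094], 0.73)]
rod_foot [([0.476, -0.316, 0.011]
[... 1150 characters left out ...]
, 0.91)]
rod_foot [([0.479, -0.318, 0.011], 0.76)]
rod [([0.48, -0.317, 0.006], 0.9), ([0.688, -0.389, -0.002], 0.54)]
holder [([0.481, -0.315, -0.0], 0.88)]
holder_hole0 [([0.475, -0.317, 0.048], 0.68)]
plant_pot [([0.46, 0.357, 0.001], 0.59)]
bowl [([0.694, 0.352, 0.001], 0.6)]
book [([0.686, -0.389, -0.001], 0.75)]
bead0 [([0.584, 0.144, 0.028], 0.57), ([0.512, 0.144, 0.02], 0.51), ([0.52, 0.097, 0.024], 0.5), ([0.558, 0.081, 0.023], 0.5)]
bead1 [([0.584, 0.144, 0.028], 0.57), ([0.512, 0.144, 0.02], 0.51), ([0.52, 0.097, 0.024], 0.5), ([0.558, 0.081, 0.023], 0.5)]
bead2 [([0.584, 0.144, 0.028], 0.57), ([0.512, 0.144, 0.02], 0.51), ([0.52, 0.097, 0.024], 0.5), ([0.558, 0.081, 0.023], 0.5)]
```

View pics/top0.png

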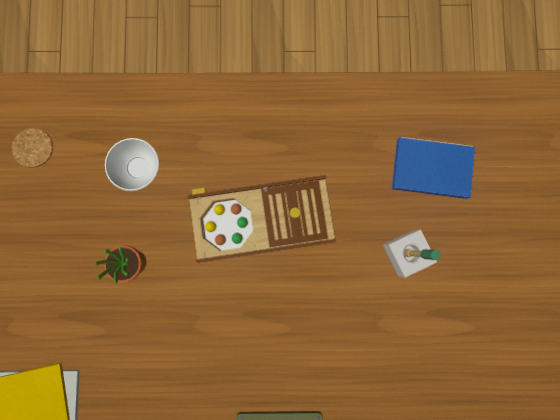

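View pics/side0.png

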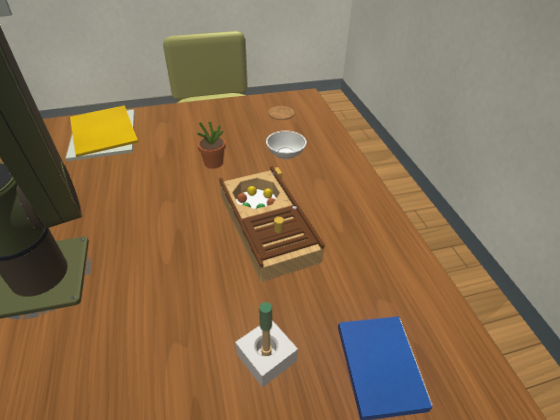

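The top view shows the box with its well at (228,224) and knob at (295,212). The rod stands in the holder at (410,254), the plant and bowl are on the left, and the book is on the right. The networks agree with both pictures. I'll grasp the rod next and refine the box yaw from its outline.

```bash
cat > h.py <<'E'
from plant import r
import cv2,numpy as np
from math import pi
YAW=0.147
DOWN=[pi,0,YAW]
def rays(p,uv):
    f=p["frame"].shape[0]/2/np.tan(np.radians(p["fovy"])/2)
    K=np.array([[f,0,p["cx"]],[0,f,p["cy"]],[0,0,1]])
    n=cv2.undistortPoints(np.float64(uv).reshape(-1,1,2),K,np.array([p["k1"],0,0,0,0.]))[:,0]
    E=np.array(p["extrinsics"])
    return E[:3,3],np.c_[n[:,0],-n[:,1],-np.ones(len(n))]@E[:3,:3].T
def at_z(p,uv,z):
    o,d=rays(p,uv); return o+d*((z-o[2])/d[:,2])[:,None]
def best(p,q):
    l=r.spot_point(p,q); return np.array(l[0]["xyz"]) if l and l[0]["confidence"]>.4 else None
def s(t=""):
    a=r.sense(); print(t,round(a["clock"],2),a["ee_pos"].round(4),a["ee_rot"].round(3),"F",a["contact_force"].round(1),"w",round(a["width"],3),"g",round(a["grip_force"],1)); return a
def save(p,n): cv2.imwrite(f"pics/{n}.png",p["frame"][:,:,::-1])
E
python3 - <<'E'
from h import *
for n in ["top","side"]:
    p=r.grab_frame(n)
    for q in ["scent_box","grille"]:
        l=r.trace(p,q); m=l[0]["region"].astype(np.uint8)
        c=max(cv2.findContours(m,0,1)[0],key=cv2.contourArea)[:,0]
        P=at_z(p,c,.064)[:,:2]
        print(n,q,l[0]["confidence"],cv2.minAreaRect(np.float32(P*1000)))
# rod top: green grip region, top disc
for q in ["rod"]:
    p=r.grab_frame("top"); m=r.trace(p,q)[0]["region"]; v,u=np.nonzero(m)
    print(u.min(),u.max(),v.min(),v.max(), at_z(p,[[u.max()-5,v[u>u.max()-8].mean()]],.18))
r.move_to([.478,-.318,.29],DOWN); s("above")
r.move_straight([.478,-.318,.137],v=.12); s("at")
p=[r.grab_frame(n) for n in ("top","side")]; save(p[1],"side1")
E
```

```text
top scent_box 0.89 ((566.8662719726562, 38.509735107421875), (171.6345672607422, 332.45751953125), 7.825165748596191)
top grille 0.69 ((574.2720947265625, -39.89813995361328), (143.96974182128906, 140.63638305664062), 7.9103779792785645)
side scent_box 0.76 ((562.9136352539062, 16.127044677734375), (187.7501220703125, 370.8343505859375), 7.66111421585083)
side grille 0.69 ((571.27685546875, -40.64527130126953), (141.50540161132812, 146.83779907226562), 7.2331953048706055)
404 440 249 259 [[ 0.47853423 -0.3177067   0.18      ]]
above 3.27 [ 0.4773 -0.3186  0.2898] [3.142e+00 1.000e-03 1.460e-01] F [ 0.2 -0.   0.1] w 1.0 g 0.0
at 4.7 [ 0.4785 -0.3184  0.1378] [ 3.141e+00 -1.000e-03  1.470e-01] F [ 0.2 -0.1 -0.1] w 0.999 g 0.0
```

View pics/side1.png

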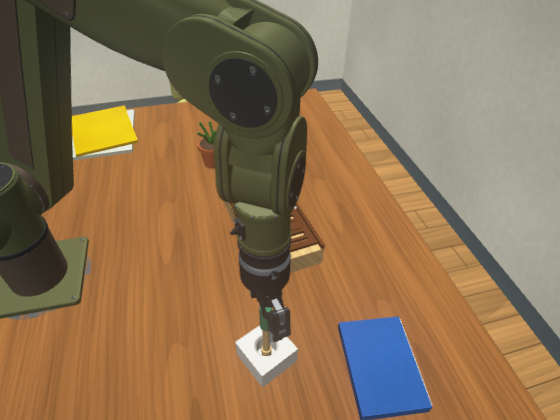

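The fingers straddle the green grip at (268,318), with the rod still in the holder. Next I'll close, lift, and check the foot's offset.

Run:
```python
from h import *
r.gripper_close(); s("grip")
r.move_straight([.478,-.318,.265],v=.12); a=s("lift")
for n in ("side","top"):
    p=r.grab_frame(n); save(p,n+"2")
    for q in ("rod_foot","holder_hole0"): print(n,q,[(d["xyz"].round(4) if hasattr(d["xyz"],"round") else d["xyz"],d["confidence"]) for d in r.spot_point(p,q)[:2]])
    l=r.trace(p,"rod")
    if l: v,u=np.nonzero(l[0]["region"]); print(u.min(),u.max(),v.min(),v.max())
p=r.grab_frame("wrist"); save(p,"wrist2")
```

```text
grip 5.41 [ 0.4782 -0.3182  0.1372] [ 3.141 -0.     0.147] F [0.6 1.1 0.8] w 0.243 g 58.6
lift 6.62 [ 0.4776 -0.3177  0.2641] [-3.14e+00  1.00e-03  1.47e-01] F [-0.6  0.3 -0.8] w 0.241 g 58.6
side rod_foot [([0.479, -0.3185, 0.1375], 0.82)]
side holder_hole0 [([0.4743, -0.3183, 0.0461], 0.85)]
257 270 263 324
top rod_foot [([0.4772, -0.3185, 0.1363], 0.64)]
top holder_hole0 []
423 442 249 259
```

View pics/side2.png

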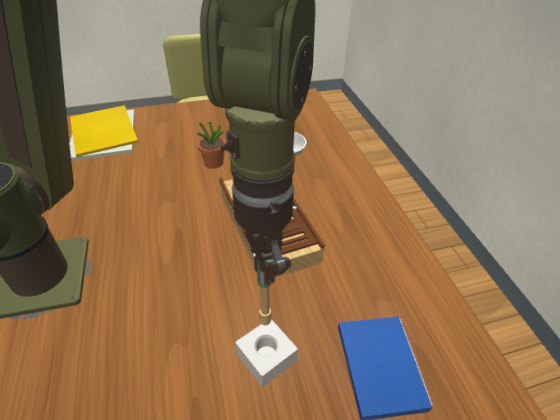

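View pics/wrist2.png

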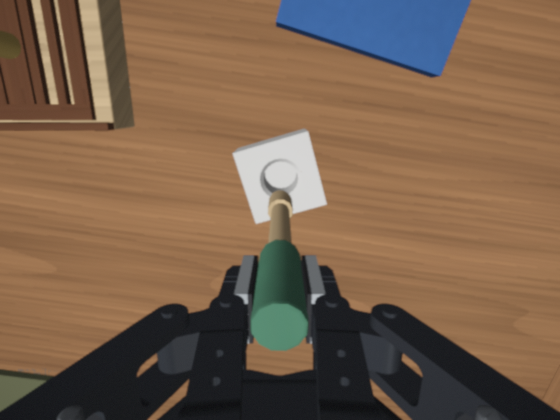

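The rod hangs upright: the foot at (265,318) in the side view is right under the TCP, 127 mm below it. The hole is at (266,345). Next I'll stir.

Run:
```python
from h import *
C=np.array([.5515,.1215]); p=r.grab_frame("top")
before=[(d["xyz"],d["confidence"]) for d in r.spot_point(p,"bead0")]
print([(np.round(x,3).tolist(),round(c,2)) for x,c in before])
r.move_to([*C,.265],DOWN); s("over")
for n in ("side","top"):
    p=r.grab_frame(n); print(n,best(p,"rod_foot"),best(p,"well_floor"))
save(r.grab_frame("wrist"),"wrist3")
r.move_straight([*C,.141],v=.12); s("down")
fm=0
def go(R,t,v=.06):
    global fm
    r.move_straight([C[0]+R*np.cos(t),C[1]+R*np.sin(t),.141],v=v)
    f=r.sense()["contact_force"]; n=np.linalg.norm(f); fm=max(fm,n)
    if n>15: s(f"t={t:.2f}")
    return n
t0=.137
for k in range(1,20):
    if go(min(.036,.010*k),t0+k*pi/7)>30: break
t=t0+k*pi/7
for R,dt in((.024,.1),(.012,.2),(0,0)): go(R,t+dt)
a=s("stirred"); print("fmax",fm)
save(r.grab_frame("wrist"),"wrist4")
```

```text
[([0.519, 0.14, 0.025], 0.68), ([0.588, 0.146, 0.023], 0.66), ([0.553, 0.088, 0.023], 0.64), ([0.518, 0.098, 0.026], 0.62), ([0.545, 0.166, 0.024], 0.49), ([0.587, 0.1, 0.024], 0.48)]
over 11.68 [0.5515 0.1214 0.265 ] [ 3.142 -0.     0.147] F [ 0.2  0.4 -0.7] w 0.243 g 58.6
side [0.5123 0.1448 0.0217] [0.5534 0.1235 0.0099]
top None [0.5509 0.1196 0.0091]
down 13.22 [0.5522 0.1216 0.1418] [-3.141e+00 -2.000e-03  1.470e-01] F [-0.6  0.3 -0.1] w 0.245 g 58.6
stirred 22.01 [0.5519 0.1213 0.141 ] [-3.141 -0.     0.147] F [ 0.3 -0.1 -1.1] w 0.242 g 59.5
fmax 13.532099010043291
```

View pics/wrist4.png

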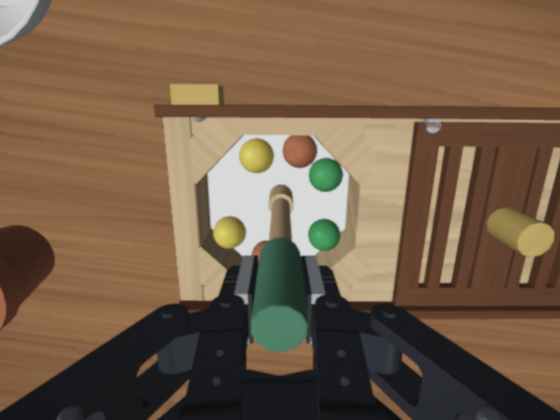

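The wrist view shows all six beads inside the well, at (256,155), (299,150), (325,175), (323,235), (262,250) and (229,232). Their colour order sits much as it did at the start, so I need to measure the net shift before leaving the well.

```bash
cat >> h.py <<'E'
B0=dict(zip("abcdef",0*np.zeros(6)))
C=np.array([.5515,.1215])
def beads():
    a=r.sense(); out=[]
    p=r.grab_frame("wrist")
    from scipy.spatial.transform import Rotation as Ro
    for d in r.spot_point(p,"bead0"):
        x=np.array(d["xyz"])
        if np.linalg.norm(x[:2]-C)>.07 or d["confidence"]<.25: continue
        f=p["frame"]; 
        T=np.eye(4); T[:3,:3]=Ro.from_euler("xyz",a["ee_rot"]).as_matrix(); T[:3,3]=a["ee_pos"]
        E=T@np.array(p["mount"]); q=E[:3,:3].T@(x-E[:3,3]); n=np.array([q[0],-q[1]])/-q[2]
        fl=210/np.tan(np.radians(p["fovy"])/2); u=fl*n*(1+p["k1"]*(n@n))+[p["cx"],p["cy"]]
        u=u.round().astype(int); c=f[max(u[1]-4,0):u[1]+5,max(u[0]-4,0):u[0]+5].reshape(-1,3).mean(0)
        col="G" if c[1]>c[0] else ("Y" if c[1]>.6*c[0] else "T")
        e=x[:2]-C; out.append((col,x.round(3).tolist(),round(float(np.degrees(np.arctan2(e[1],e[0]))),0),u.tolist(),round(d["confidence"],2)))
    for o in sorted(out,key=lambda o:o[2]): print(o)
E
python3 - <<'E'
from h import *
beads()
p=r.grab_frame("top"); print([(np.round(d["xyz"],3).tolist(),round(d["confidence"],2)) for d in r.spot_point(p,"bead0")])
E
```

```text
('G', [0.504, 0.121, 0.028], -180.0, [270, 257], 0.68)
('G', [0.532, 0.081, 0.026], -116.0, [322, 232], 0.85)
('G', [0.583, 0.087, 0.026], -48.0, [327, 172], 0.88)
('Y', [0.594, 0.113, 0.027], -12.0, [297, 155], 0.94)
('Y', [0.586, 0.144, 0.021], 33.0, [257, 158], 0.58)
('Y', [0.523, 0.162, 0.022], 125.0, [227, 228], 0.75)
[([0.598, 0.111, 0.024], 0.62), ([0.531, 0.078, 0.026], 0.51), ([0.503, 0.124, 0.022], 0.4)]
```

Net shifts are only about 20–30° per bead, and one yellow is back near its start. I'll make one more deliberate sweep, entering the gap at 80° and pushing round to about 290°.

Run:
```python
from h import *
fm=0
def go(R,deg,v=.06):
    global fm
    t=np.radians(deg)
    r.move_straight([C[0]+R*np.cos(t),C[1]+R*np.sin(t),.141],v=v)
    n=np.linalg.norm(r.sense()["contact_force"]); fm=max(fm,n); return n
go(.038,80)
for d in range(105,291,23):
    if go(.038,d)>30: print("stop",d); break
go(.018,d-15); go(0,0); s("done"); print(fm)
beads()
r.move_straight([*C,.265],v=.15); r.wait(.3); beads(); save(r.grab_frame("wrist"),"wrist5")
```

```text
done 27.62 [0.5515 0.1219 0.1409] [3.141 0.    0.148] F [ 0.2 -0.2 -1. ] w 0.242 g 59.5
8.816323007569737
('G', [0.508, 0.1, 0.025], -154.0, [295, 254], 0.55)
('G', [0.54, 0.079, 0.027], -105.0, [326, 225], 0.8)
('G', [0.583, 0.087, 0.022], -47.0, [326, 171], 0.95)
('Y', [0.595, 0.114, 0.025], -10.0, [296, 153], 0.68)
('Y', [0.589, 0.145, 0.025], 32.0, [256, 155], 0.88)
('Y', [0.51, 0.147, 0.024], 148.0, [242, 244], 0.61)
('Y', [0.506, 0.099, 0.027], -154.0, [291, 213], 0.47)
('G', [0.538, 0.077, 0.027], -107.0, [313, 191], 0.88)
('G', [0.583, 0.086, 0.025], -48.0, [313, 152], 0.85)
('Y', [0.595, 0.111, 0.025], -13.0, [293, 139], 0.7)
('Y', [0.586, 0.144, 0.02], 33.0, [264, 141], 0.73)
('Y', [0.512, 0.148, 0.025], 146.0, [252, 202], 0.76)
```

View pics/wrist5.png

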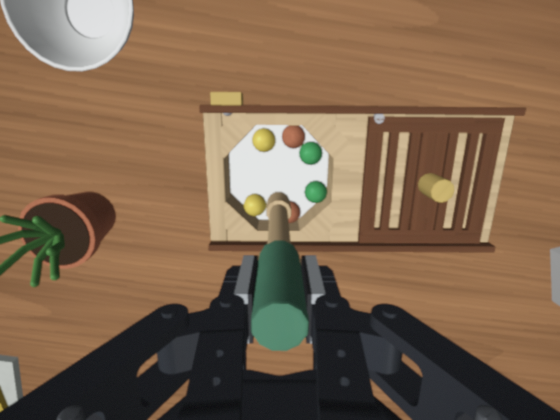

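The beads are all in the well, but they moved less than a full push would give, with two at upper left, (264,140) and (293,136), little changed. I suspect the rod swings in the fingers. I'll make a targeted +y stroke behind those two, watching the foot.

Run:
```python
from h import *
r.move_straight([*C,.140],v=.15)
for i,q in enumerate([(.563,.106),(.577,.103),(.582,.112),(.582,.125),(.580,.140)]):
    r.move_straight([*q,.140],v=.05); s(str(q))
    if i in(1,4):
        p=r.grab_frame("side"); print("foot",best(p,"rod_foot"))
save(r.grab_frame("wrist"),"wrist6")
beads()
```

```text
(0.563, 0.106) 30.66 [0.5631 0.1057 0.14  ] [-3.141  0.     0.146] F [ 0.1 -0.3  0. ] w 0.242 g 59.5
(0.577, 0.103) 31.09 [0.5758 0.104  0.1393] [-3.139e+00  3.000e-03  1.480e-01] F [-3.   3.7 -0.4] w 0.244 g 60.4
foot [0.5667 0.1064 0.014 ]
(0.582, 0.112) 31.55 [0.5831 0.1119 0.1402] [ 3.14e+00 -2.00e-03  1.47e-01] F [-0.5  0.3  0.9] w 0.238 g 59.6
(0.582, 0.125) 31.96 [0.5824 0.1253 0.1402] [ 3.141e+00 -1.000e-03  1.480e-01] F [ 0.8 -0.5 -0.9] w 0.244 g 59.6
(0.58, 0.14) 32.41 [0.5787 0.1397 0.1396] [3.141e+00 3.000e-03 1.470e-01] F [-2.4 -3.4 -0.2] w 0.243 g 59.6
foot [0.5667 0.1389 0.0147]
('G', [0.536, 0.079, 0.028], -110.0, [340, 262], 0.61)
('G', [0.583, 0.087, 0.024], -48.0, [342, 208], 0.63)
('G', [0.554, 0.12, 0.012], -31.0, [295, 230], 0.51)
('Y', [0.595, 0.12, 0.024], -2.0, [305, 188], 0.75)
('Y', [0.587, 0.152, 0.025], 41.0, [264, 193], 0.96)
```

View pics/wrist6.png

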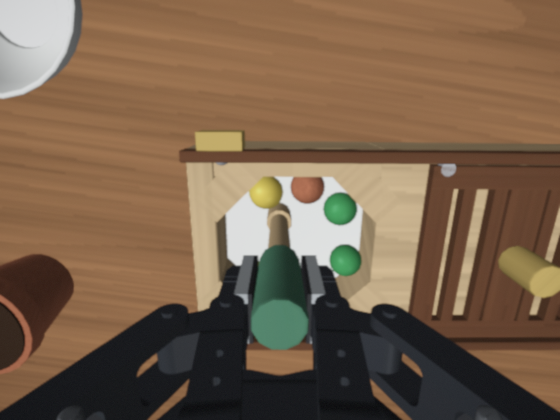

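The foot lags the TCP by about 12 mm in x, so the rod slips and tilts in the pads. Even so, five of the six beads have now moved 20 mm or more from their start positions. I'll lift out, measure the tilt and the beads, and go to the holder.

Run:
```python
from h import *
r.move_straight([C[0]+.008,C[1],.141],v=.15)
r.move_straight([C[0]+.008,C[1],.265],v=.15)
beads()
r.move_to([.4775,-.3185,.27],DOWN); s("over holder")
for n in ("side","top"):
    p=r.grab_frame(n); print(n,best(p,"rod_foot"),best(p,"holder_hole0"))
    if n=="top": print([(np.round(d["xyz"],3).tolist(),round(d["confidence"],2)) for d in r.spot_point(p,"bead0")])
save(p,"top7")
```

```text
('Y', [0.509, 0.098, 0.021], -150.0, [292, 215], 0.5)
('G', [0.54, 0.077, 0.027], -105.0, [313, 196], 0.64)
('G', [0.583, 0.086, 0.022], -49.0, [311, 158], 0.92)
('Y', [0.593, 0.123, 0.028], 2.0, [282, 146], 0.89)
('Y', [0.587, 0.148, 0.028], 37.0, [259, 148], 0.58)
('Y', [0.512, 0.142, 0.025], 152.0, [256, 209], 0.86)
over holder 38.58 [ 0.4776 -0.3184  0.27  ] [-3.142 -0.     0.147] F [-0.5 -0.6 -0.5] w 0.239 g 59.7
side [ 0.4697 -0.3194  0.1416] [ 0.4768 -0.3189  0.0474]
top [ 0.4625 -0.3182  0.1398] [ 0.4829 -0.3234  0.0516]
[([0.512, 0.148, 0.024], 0.65), ([0.59, 0.152, 0.025], 0.65), ([0.539, 0.074, 0.023], 0.63), ([0.507, 0.099, 0.023], 0.6), ([0.596, 0.119, 0.024], 0.6), ([0.58, 0.084, 0.023], 0.56)]
```

View pics/top7.png

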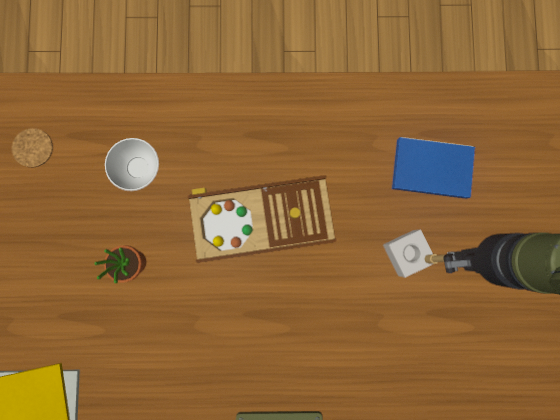

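In the top view, beads have moved from their first pixels by 3 (one yellow), 8, 10, 13, 16 and 16 px. Half a bead is about 5.7 px, so five of six have clearly shifted. Next I'll insert the foot with its offset allowed for, straighten the rod against the hole wall, and release.

Run:
```python
from h import *
r.move_straight([.488,-.3185,.27],v=.15)
r.move_straight([.488,-.3185,.185],v=.12)
p=r.grab_frame("side"); print(best(p,"rod_foot"),best(p,"holder_hole0"))
r.move_straight([.488,-.3185,.142],v=.06); a=s("in")
if abs(a["contact_force"][2])<12:
    r.move_straight([.469,-.3185,.142],v=.05); s("straight")
    r.move_straight([.471,-.3185,.140],v=.05); s("down")
    p=r.grab_frame("side"); print(best(p,"rod_foot"))
    r.let_go(); s("open")
    r.move_straight([.471,-.3185,.27],v=.2); s("up")
    for n in("side","top"):
        p=r.grab_frame(n); print(best(p,"rod_foot"),best(p,"holder_hole0")); save(p,n+"8")
```

```text
[ 0.482  -0.3182  0.0632] [ 0.4766 -0.3176  0.0475]
in 41.05 [ 0.4882 -0.3186  0.1422] [ 3.141 -0.     0.147] F [-0.3 -0.1 -0.5] w 0.242 g 59.7
straight 41.58 [ 0.47   -0.3189  0.1428] [ 3.14e+00 -3.00e-03  1.47e-01] F [ 3.1 -0.3  0.9] w 0.239 g 59.4
down 41.83 [ 0.471  -0.3186  0.1397] [3.141e+00 1.000e-03 1.470e-01] F [ 2.8 -0.1 -0.1] w 0.24 g 59.5
[ 0.4705 -0.3182  0.0139]
open 42.58 [ 0.4709 -0.3185  0.14  ] [-3.142  0.     0.147] F [-0.7  0.8 -0.5] w 1.001 g 0.0
up 43.38 [ 0.4706 -0.3182  0.2691] [-3.141e+00  1.000e-03  1.470e-01] F [ 1.2  1.  -0.8] w 0.998 g 0.0
[0.4624 0.3572 0.0031] [ 0.4756 -0.3185  0.0479]
[ 0.4685 -0.3202  0.0107] [ 0.4799 -0.3217  0.046 ]
```

View pics/side8.png

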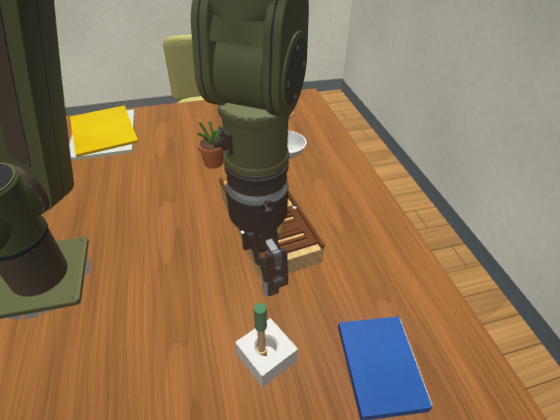

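The rod stands free in the hole, with its top at (260,315) and foot at (262,350). Now the grille.

Run:
```python
from h import *
Y=.137; D=[pi,0,Y]; ey=np.array([-np.sin(Y),np.cos(Y)])
r.move_to([.575,-.038,.20],D); a=s("above knob")
k=[best(r.grab_frame("wrist"),"grille_knob"),best(r.grab_frame("side"),"grille_knob")]; print(k)
k=[x for x in k if x is not None and abs(x[2]-.096)<.01 and np.linalg.norm(x[:2]-[.575,-.038])<.012]
K=np.mean([x[:2] for x in k]+[np.array([.5745,-.0385])],axis=0); print(K)
r.move_straight([*K,.20],D,v=.15); r.move_straight([*K,.073],v=.12); s("at")
r.gripper_close(); a=s("grip")
P=a["ee_pos"][:2]
end=C+0; L=(end-P)@ey; print("remaining est",L)
# first to well short of the catch
for d in (.06,.12):
    r.move_straight([*(P+d*ey),.073],v=.1); s(d)
print(best(r.grab_frame("side"),"grille_knob"))
```

```text
above knob 44.85 [ 0.5751 -0.039   0.2003] [ 3.141 -0.     0.136] F [-0.3 -0.4  0.7] w 0.995 g 0.0
[array([ 0.5755, -0.0389,  0.0995]), array([ 0.4687, -0.3165,  0.0119])]
[ 0.575  -0.0387]
at 46.51 [ 0.5757 -0.0387  0.0737] [ 3.141e+00 -1.000e-03  1.370e-01] F [0.6 0.1 0.9] w 1.0 g 0.0
grip 47.11 [ 0.5751 -0.0387  0.0735] [ 3.142 -0.     0.137] F [-1.3  0.2  4.3] w 0.261 g 58.6
remaining est 0.1619304301086459
0.06 47.86 [0.5666 0.0217 0.0734] [-3.141  0.     0.138] F [-2.8  0.5  6.1] w 0.257 g 58.8Traceback (most recent call last):
  File "<stdin>", line 13, in <module>
plant.IKError: the arm cannot follow that straight line within its joint ranges
```

Run:
```python
from h import *
Y=.137; ey=np.array([-np.sin(Y),np.cos(Y)]); P=np.array([.5751,-.0387])
print(r.sense()["joints"].round(3))
for d in (.06,.08,.1,.12,.162):
    for z,yw,pt in((.073,Y,0),(.073,0,0),(.073,.3,0),(.073,Y+pi,0),(.073,Y,.05),(.085,Y,0)):
        q=r.solve_ik([*(P+d*ey),z],[pi,pt,yw]); print(d,z,yw,pt,None if q is None else np.round(q,3))
```

```text
[ 3.800e-02  4.410e-01 -3.020e-01  8.280e-01  1.000e-03  3.042e+00]
0.06 0.073 0.137 0 [ 0.037  0.442 -0.302  0.827  0.     3.041]
0.06 0.073 0 0 [ 0.037  0.442 -0.302  0.827  0.    -3.105]
0.06 0.073 0.3 0 [ 0.037  0.442 -0.302  0.827  0.     2.878]
0.06 0.073 3.278592653589793 0 [ 0.037  0.442 -0.302  0.827  0.    -0.1  ]
0.06 0.073 0.137 0.05 [ 0.039  0.475 -0.245  0.9   -0.005  3.044]
0.06 0.085 0.137 0 [ 0.037  0.43  -0.286  0.855  0.     3.041]
0.08 0.073 0.137 0 [ 0.072  0.439 -0.307  0.825  0.     3.076]
0.08 0.073 0 0 [ 0.072  0.439 -0.307  0.825  0.    -3.07 ]
0.08 0.073 0.3 0 [ 0.072  0.439 -0.307  0.825  0.     2.913]
0.08 0.073 3.278592653589793 0 [ 0.072  0.439 -0.307  0.825  0.    -0.065]
0.08 0.073 0.137 0.05 [ 7.400e-02  4.720e-01 -2.500e-01  8.990e-01 -3.000e-03  3.078e+00]
0.08 0.085 0.137 0 [ 0.072  0.427 -0.29   0.853  0.     3.076]
0.1 0.073 0.137 0 [ 0.107  0.438 -0.309  0.824  0.     3.112]
0.1 0.073 0 0 [ 0.107  0.438 -0.309  0.824  0.    -3.034]
0.1 0.073 0.3 0 [ 0.107  0.438 -0.309  0.824  0.     2.949]
0.1 0.073 3.278592653589793 0 [ 0.107  0.438 -0.309  0
[... 250 characters left out ...]
 0.143  0.437 -0.31   0.824  0.    -2.999]
0.12 0.073 0.3 0 [ 0.143  0.437 -0.31   0.824  0.     2.984]
0.12 0.073 3.278592653589793 0 [ 0.143  0.437 -0.31   0.824  0.     0.006]
0.12 0.073 0.137 0.05 [ 0.142  0.471 -0.253  0.897  0.    -3.136]
0.12 0.085 0.137 0 [ 0.143  0.426 -0.293  0.852  0.    -3.136]
0.162 0.073 0.137 0 [ 0.217  0.44  -0.305  0.826  0.    -3.062]
0.162 0.073 0 0 [ 0.217  0.44  -0.305  0.826  0.    -2.925]
0.162 0.073 0.3 0 [ 0.217  0.44  -0.305  0.826  0.     3.058]
0.162 0.073 3.278592653589793 0 [ 0.217  0.44  -0.305  0.826  0.     0.08 ]
0.162 0.073 0.137 0.05 [ 0.215  0.473 -0.248  0.899  0.004 -3.064]
0.162 0.085 0.137 0 [ 0.217  0.428 -0.289  0.854  0.    -3.062]
```

Joint 6 is at its limit. I'll reopen the fingers, rotate half a turn around the knob, re-grip, and slide the grille home with force feedback.

Run:
```python
from h import *
Y=.137; ey=np.array([-np.sin(Y),np.cos(Y)])
r.let_go(); a=r.sense(); P=a["ee_pos"][:2]
q=r.solve_ik([*P,.075],[pi,0,Y+pi]); print(np.round(q,2))
r.movej(q); s("rot"); r.gripper_close(); a=s("grip"); P=a["ee_pos"][:2]
E=(C-P)@ey; print("est rem",E)
r.move_straight([*(P+(E-.018)*ey),.075],v=.1); a=s("pre"); f0=a["contact_force"][:2]@ey
d=E-.018
while d<E+.012:
    d+=.002; r.move_straight([*(P+d*ey),.075],v=.05); a=r.sense(); f=a["contact_force"][:2]@ey
    print(round((d-E)*1000,1),round((a["ee_pos"][:2]-P)@ey-E,4),round(f,1),round(a["clock"],1))
    if -f>14 or a["clock"]>63: break
```

```text
[ 0.04  0.44 -0.3   0.83  0.   -0.1 ]
rot 51.14 [0.5669 0.0207 0.075 ] [-3.142 -0.    -3.005] F [ 0.  -0.4  0.5] w 1.0 g 0.0
grip 51.74 [0.567  0.0207 0.0753] [ 3.142  0.    -3.005] F [-0.6 -0.7  2.4] w 0.255 g 58.6
est rem 0.1019604142315986
pre 52.73 [0.5549 0.1059 0.0752] [ 3.14  -0.    -3.003] F [-1.1 -0.2  6.1] w 0.255 g 58.8
-16.0 -0.0142 0.3 53.0
-14.0 -0.0136 -2.5 53.2
-12.0 -0.0133 -7.8 53.5
-10.0 -0.013 -12.1 53.7
-8.0 -0.0095 -6.8 54.0
-6.0 -0.0057 -3.1 54.2
-4.0 -0.0025 0.2 54.5
-2.0 0.0004 1.7 54.7
0.0 0.0012 -0.8 55.0
2.0 0.0013 -7.0 55.2
4.0 0.0013 -11.5 55.5
6.0 0.0014 -16.3 55.7
```

The force trace shows the catch resisting, then snapping through, then the end stop. Now I'll release, retreat and check.

Run:
```python
from h import *
r.let_go(); a=s("open"); P=a["ee_pos"]
r.move_straight([P[0],P[1],.17],v=.2)
r.move_to([.45,-.1,.30],[pi,0,-3.005]); s("clear")
for n in ("top","side"):
    p=r.grab_frame(n); print(best(p,"grille_knob"),best(p,"rod_foot")); save(p,n+"9")
```

```text
open 56.37 [0.5522 0.1279 0.075 ] [ 3.141  0.    -3.004] F [0.2 0.2 0.2] w 1.0 g 0.0
clear 58.08 [ 0.4501 -0.0994  0.299 ] [ 3.141e+00 -1.000e-03 -3.004e+00] F [ 0.5  0.6 -0.3] w 0.998 g 0.0
[0.5533 0.1242 0.0959] None
[0.5504 0.1234 0.0961] [ 0.4697 -0.3215  0.0125]
```

View pics/top9.png

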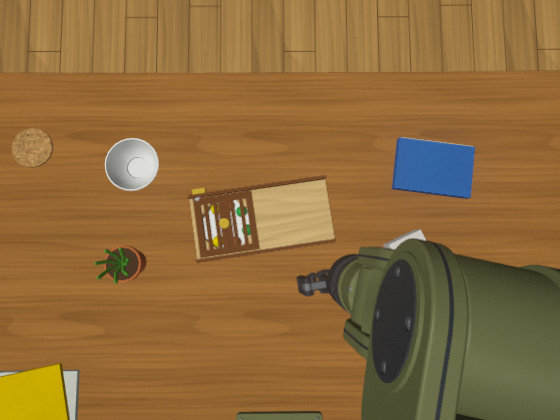

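The top view shows the grille closed over the well, with its knob at (224,223) over the well centre. The plant, bowl and book are where they were, and the side camera still places the rod's foot in the hole.

```bash
python3 -c "
from plant import r
print(r.job_done())"
```

```text
the job is handed in; nothing more can be done
None
```

I handed the job in at about 58 s: five of the six beads measured as clearly shifted (one yellow moved only about 6 mm), all stayed in the well, the rod is foot-down in its holder, the grille is home past its catch, and the plant, bowl and book are undisturbed.

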